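# Find the full carton by weight and hold it up

### The job

Only weight tells which of the three identical brown cartons is full: from the left one to the right one as the robot sees them, lift each about 6 cm, feel its weight for a moment and set it down upright where it stood, without dropping it, before lifting the next. Then finish holding the heaviest in the gripper, upright and still, about 15 cm above the counter (if it is the right one you may simply keep it and raise it), with the two others standing where they were. Knock no carton over and do not disturb the glass, garlic and jar behind them.

Things in the scene. Friction and masses are not known exactly. Their poses are not given: they have to be found in the camera images.
- carton_a: one of three identical closed kraft-brown cardboard cartons with a dark band, standing upright: 51 mm (its x) by 73 mm (its y) by 118 mm tall, origin at the centre of its underside, z up; to be gripped across the 51 mm. One of the three is full and weighs about 0.5 kg, the two others are part used and weigh 0.15 to 0.25 kg. They look the same; the letter has nothing to do with the place, and any of the places, left, middle or right, can have the full one
- carton_b: one of three identical closed kraft-brown cardboard cartons with a dark band, standing upright: 51 mm (its x) by 73 mm (its y) by 118 mm tall, origin at the centre of its underside, z up; to be gripped across the 51 mm. One of the three is full and weighs about 0.5 kg, the two others are part used and weigh 0.15 to 0.25 kg. They look the same; the letter has nothing to do with the place, and any of the places, left, middle or right, can have the full one
- carton_c: one of three identical closed kraft-brown cardboard cartons with a dark band, standing upright: 51 mm (its x) by 73 mm (its y) by 118 mm tall, origin at the centre of its underside, z up; to be gripped across the 51 mm. One of the three is full and weighs about 0.5 kg, the two others are part used and weigh 0.15 to 0.25 kg. They look the same; the letter has nothing to do with the place, and any of the places, left, middle or right, can have the full one
- glass: small clear drinking glass, 48 mm across, 61 mm tall, standing behind the cartons; origin at the centre of its underside; to be left alone
- garlic: garlic bulb, about 60 mm across and high, behind the cartons; origin under its centre; to be left alone
- jar: closed glass jar with a grey lid, 59 mm across, 89 mm tall, behind the cartons; origin at the centre of its underside; to be left alone

How it is judged (in metres and radians):
On the way, in this order (a step that is already met when the one before it is completed fails the run):
1. the left carton is lifted alone, over its place, more than 3 cm off the counter and held (((height (world z) of carton_a above 0.03 m and contact force between the fingers and carton_a above 0.5 N and angle between carton_a's own z axis and vertical below 0.35 rad and world y of carton_a above 0.162 m and height (world z) of each of carton_b, carton_c below 0.012 m and angle between each of carton_b, carton_c's own z axis and vertical below 0.1 rad) or (height (world z) of carton_b above 0.03 m and contact force between the fingers and carton_b above 0.5 N and angle between carton_b's own z axis and vertical below 0.35 rad and world y of carton_b above 0.162 m and height (world z) of each of carton_a, carton_c below 0.012 m and angle between each of carton_a, carton_c's own z axis and vertical below 0.1 rad) or (height (world z) of carton_c above 0.03 m and contact force between the fingers and carton_c above 0.5 N and angle between carton_c's own z axis and vertical below 0.35 rad and world y of carton_c above 0.162 m and height (world z) of each of carton_a, carton_b below 0.012 m and angle between each of carton_a, carton_b's own z axis and vertical below 0.1 rad))), for 0.3 s.
2. with the left one back on the counter, the middle carton is lifted the same way (((height (world z) of carton_a above 0.03 m and contact force between the fingers and carton_a above 0.5 N and angle between carton_a's own z axis and vertical below 0.35 rad and world y of carton_a between -0.035 and 0.162 m and height (world z) of each of carton_b, carton_c below 0.012 m and angle between each of carton_b, carton_c's own z axis and vertical below 0.1 rad) or (height (world z) of carton_b above 0.03 m and contact force between the fingers and carton_b above 0.5 N and angle between carton_b's own z axis and vertical below 0.35 rad and world y of carton_b between -0.035 and 0.162 m and height (world z) of each of carton_a, carton_c below 0.012 m and angle between each of carton_a, carton_c's own z axis and vertical below 0.1 rad) or (height (world z) of carton_c above 0.03 m and contact force between the fingers and carton_c above 0.5 N and angle between carton_c's own z axis and vertical below 0.35 rad and world y of carton_c between -0.035 and 0.162 m and height (world z) of each of carton_a, carton_b below 0.012 m and angle between each of carton_a, carton_b's own z axis and vertical below 0.1 rad))), for 0.3 s.
3. with the middle one back on the counter, the right carton is lifted the same way (((height (world z) of carton_a above 0.03 m and contact force between the fingers and carton_a above 0.5 N and angle between carton_a's own z axis and vertical below 0.35 rad and world y of carton_a below -0.035 m and height (world z) of each of carton_b, carton_c below 0.012 m and angle between each of carton_b, carton_c's own z axis and vertical below 0.1 rad) or (height (world z) of carton_b above 0.03 m and contact force between the fingers and carton_b above 0.5 N and angle between carton_b's own z axis and vertical below 0.35 rad and world y of carton_b below -0.035 m and height (world z) of each of carton_a, carton_c below 0.012 m and angle between each of carton_a, carton_c's own z axis and vertical below 0.1 rad) or (height (world z) of carton_c above 0.03 m and contact force between the fingers and carton_c above 0.5 N and angle between carton_c's own z axis and vertical below 0.35 rad and world y of carton_c below -0.035 m and height (world z) of each of carton_a, carton_b below 0.012 m and angle between each of carton_a, carton_b's own z axis and vertical below 0.1 rad))), for 0.3 s.
At the end, for the whole second after the job is handed in: the heaviest carton is held still, upright within 0.25 rad, underside 10 to 25 cm above the counter, touching nothing else; the two light ones (each presses on it with under 3.3 N) stand on the counter within 5 cm of where they began; glass, garlic and jar within 3 cm (((height (world z) of carton_a between 0.1 and 0.25 m and angle between carton_a's own z axis and vertical below 0.25 rad and linear speed of carton_a below 0.03 m/s and contact force between the fingers and carton_a above 1 N and contact force between each of carton_a, the fingers and carton_b below 0.1 N and contact force between each of carton_a, the fingers and carton_c below 0.1 N and contact force between carton_a and glass below 0.1 N and contact force between carton_a and garlic below 0.1 N and contact force between carton_a and jar below 0.1 N and height (world z) of each of carton_b, carton_c below 0.01 m and angle between each of carton_b, carton_c's own z axis and vertical below 0.1 rad and distance of each of carton_b, carton_c from where it was at the start of the episode below 0.05 m and linear speed of each of carton_b, carton_c below 0.02 m/s and contact force between each of carton_b, carton_c and anything else below 3.3 N) or (height (world z) of carton_b between 0.1 and 0.25 m and angle between carton_b's own z axis and vertical below 0.25 rad and linear speed of carton_b below 0.03 m/s and contact force between the fingers and carton_b above 1 N and contact force between each of carton_b, the fingers and carton_a below 0.1 N and contact force between each of carton_b, the fingers and carton_c below 0.1 N and contact force between carton_b and glass below 0.1 N and contact force between carton_b and garlic below 0.1 N and contact force between carton_b and jar below 0.1 N and height (world z) of each of carton_a, carton_c below 0.01 m and angle between each of carton_a, carton_c's own z axis and vertical below 0.1 rad and distance of each of carton_a, carton_c from where it was at the start of the episode below 0.05 m and linear speed of each of carton_a, carton_c below 0.02 m/s and contact force between each of carton_a, carton_c and anything else below 3.3 N) or (height (world z) of carton_c between 0.1 and 0.25 m and angle between carton_c's own z axis and vertical below 0.25 rad and linear speed of carton_c below 0.03 m/s and contact force between the fingers and carton_c above 1 N and contact force between each of carton_c, the fingers and carton_a below 0.1 N and contact force between each of carton_c, the fingers and carton_b below 0.1 N and contact force between carton_c and glass below 0.1 N and contact force between carton_c and garlic below 0.1 N and contact force between carton_c and jar below 0.1 N and height (world z) of each of carton_a, carton_b below 0.01 m and angle between each of carton_a, carton_b's own z axis and vertical below 0.1 rad and distance of each of carton_a, carton_b from where it was at the start of the episode below 0.05 m and linear speed of each of carton_a, carton_b below 0.02 m/s and contact force between each of carton_a, carton_b and anything else below 3.3 N)) and distance of each of glass, garlic, jar from where it was at the start of the episode below 0.03 m); the arm keeps its last pose, push and grip.
It fails at once if a carton is knocked over (angle between any of carton_a, carton_b, carton_c's own z axis and vertical above 0.6 rad).
It fails at once if a carton is let go more than 3 cm above the counter ((height (world z) of carton_a above 0.03 m and contact force between the fingers and carton_a below 0.01 N) or (height (world z) of carton_b above 0.03 m and contact force between the fingers and carton_b below 0.01 N) or (height (world z) of carton_c above 0.03 m and contact force between the fingers and carton_c below 0.01 N)).
It fails at once if the glass, the garlic or the jar is pushed more than 3 cm (distance of any of glass, garlic, jar from where it was at the start of the episode above 0.03 m).
It also fails if it takes over 72 s, if anything falls off the work surface, if the arm or the gripper's body presses on something with over 40 N, if the wrist force passes 120 N, or if a joint passes its speed limit or range.

### The arm

A 7-joint arm with a two-finger parallel gripper is mounted at the origin on a cart in front of the work surface, level with it; the furniture and walls round the work are solid. World frame = base frame: x ahead of the robot, y to its left, z up, the work surface at z = 0. Lengths are in m, angles in degrees, forces in N, time in s.
With the tool pointing down it reaches from about 0.425 to 0.875 m from the base axis. Payload 4.7 kg.
Tool frame: the origin (TCP) lies between the finger pads; the fingertips stand 17 mm ahead of it and the grasp point (between the pads) lies 2 mm behind it; z points along the fingers, y is the line along which they close (so a half turn about z gives the same grasp; the last joint's range is limited). The gripper opens to 87 mm and grips with 3 to 60 N. Pads are 19 mm wide; open, the fingers measure 117 mm over their backs; the gripper's body (75 mm by 190 mm) begins 51 mm behind the grasp point.
Start: joints at [67.214, 18.392, -4.016, 83.108, 1.295, 78.541, -3.26], TCP at [0.26, -0.596, 0.207] pointing down, gripper open.
Joint ranges: [-163.93, 163.93], [-17.29, 119.83], [-79.2, 71.16], [3.27, 140.29], [-89.18, 269.18], [5.43, 117.66], [-154.24, 154.24]. Speed limits (degrees/s): [147.25, 147.25, 180, 180, 180, 180, 180].

### API

Orientations are given as [roll, pitch, yaw] about the fixed x, y, z axes, in that order (R = Rz(yaw) Ry(pitch) Rx(roll)).
In Python, from cell import env, cams gives the robot as it stands.
- The arm moves only by the shell command python3 -m pendant 'ROWS' [FORCE]. ROWS is JSON, a list of rows, each an object of numbers: "tx", "ty", "tz": the shift along the tool's x, y, z each as a share of 0.05 m, from -1 to 1; "spin": the turn about the tool's z as a share of 4 degrees, from -1 to 1; "claw": the closure, from 0 (fully open) to 1 (shut). A call has 1 to 10 rows; each row shifts and turns the commanded pose from where the row before left it, along the tool's axes as they then stand; what a row does not reach is not made up. A row lasts 1/8 s, in which the tool goes at most 62.5 mm and 10.7 degrees, less where a joint would pass 70% of its speed; a pose out of reach is approached as far as the arm can. A call with a number of a shift or a turn outside -1 to 1 is refused whole. A call with a gripper value outside its range is refused whole. The fingers move at their own pace and stop on an object; FORCE is the grip in N (left out, the last holds). Time passes only in rows, so rows that do not move let the fingers close. It gives the time, the measured TCP pose, the force, the opening and the grip force at its end, in the units of the state.
- env.get_obs(): the state, without advancing time (a new reading comes with each control period).
- cams.read_camera(name): name is "scene" or "top"; returns the picture (480x640x3 uint8, red, green, blue); there is no depth.
- cams.camera_info(name): a dict with "fx", "fy", "cx", "cy" (pixels), "rvec" (rotation vector, rad) and "tvec" (3), from world to camera coordinates, as OpenCV has them. Camera axes: x right, y down, z forward; pixel columns grow to the right and rows downward; lengths in m; the calibration is good to about 2 mm. A picture is of the moment at which its call begins. camera_info takes no time and is no camera call.
- env.sign_off(): hands the job in; it is judged then, once.
The state is a dict: "time_s": time; "qpos": joint angles; "joint_velocities": joint speeds; "effort": joint torques, N m; "tool_pos": TCP position; "tool_rot": TCP orientation; "force": force on the tool from outside, world axes, zero at the start; "wrist_torque": the same for the moment, N m; "grip_width": finger opening in m; "grasp_force": force on a finger pad.
Only numpy, scipy, OpenCV 4.12 (cv2) and the standard library are available. Lean on these libraries where they do the work, as an engineer would, in place of code of your own. Each camera call takes 0.05 s, during which the arm holds its last target. There are 200 camera calls.

## Working session

There is one attempt and no reset: what is moved stays moved. The work goes in short steps, Python scripts to look and compute and a shell command to move; the robot and the scene stay as the last step left them, time stands still between calls to the robot, and variables do not carry over. Pictures are saved under pics/ and viewed, at most 10 in all, crops included, and the job is handed in when it is done.

```bash
mkdir -p pics; ls
python3 - <<'E'
from cell import env,cams
import cv2
for n in("scene","top"):
    cv2.imwrite(f"pics/{n}0.png",cams.read_camera(n)[:,:,::-1]); print(cams.camera_info(n))
print(env.get_obs())
E
```

```text
pics
{'fx': 569.1043612498386, 'fy': 569.1043612498386, 'cx': 324.98966791954666, 'cy': 236.79654488547868, 'rvec': array([ 0.93921605, -2.50643239,  1.07383576]), 'tvec': array([0.42137779, 0.25866508, 0.92915381])}
{'fx': 549.1873357097968, 'fy': 549.1873357097968, 'cx': 324.85421956095286, 'cy': 232.96896024972827, 'rvec': array([ 2.21464273, -2.15784417,  0.0397454 ]), 'tvec': array([0.02406908, 0.50644387, 0.93468621])}
{'time_s': 0.1, 'qpos': array([67.21533974, 18.4365223 , -4.01530551, 83.16603008,  1.29533957,
       78.54150019, -3.25851106]), 'joint_velocities': array([ 0.00963687, -0.00561474, -0.07144356, -0.11440099,  0.09290422,
        0.15408871,  0.0909541 ]), 'effort': array([ 3.20533882e-04, -4.92568803e+01, -4.05490184e-01, -3.13397813e+01,
       -6.42999052e-02,  3.96114390e-02,  5.15063550e-05]), 'tool_pos': array([ 0.25989395, -0.59522377,  0.20646799]), 'tool_rot': array([-1.79901195e+02,  5.77646076e-03,  2.35955605e+01]), 'force': array([0.38730101, 0.06299523, 0.87724868]), 'wrist_torque': array([-0.00531688, -0.05195612, -0.00984007]), 'grasp_force': 0.0, 'grip_width': 0.087123969721546}
```

View pics/top0.png

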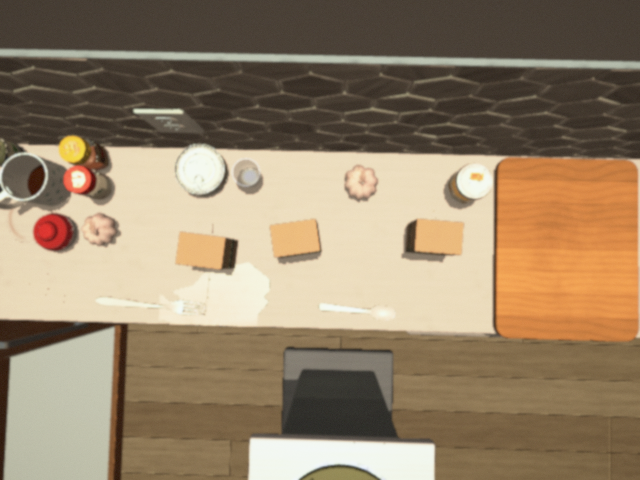

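View pics/scene0.png

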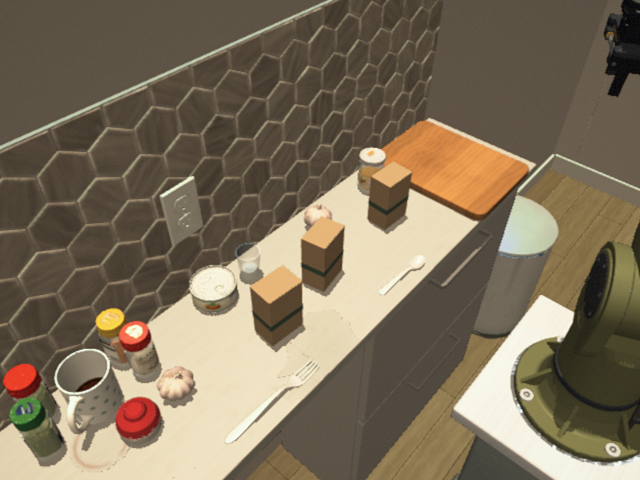

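The top view shows the carton tops at about (202,251), (295,238) and (438,237), with the glass at (247,176), garlic at (361,182) and jar at (470,184). I'll measure their poses next.

```bash
cat > h.py <<'E'
import cv2,numpy as np
from cell import env,cams
def ray(n,uv,z):
    c=cams.camera_info(n);R=cv2.Rodrigues(c["rvec"])[0];t=c["tvec"]
    K=np.array([[c["fx"],0,c["cx"]],[0,c["fy"],c["cy"]],[0,0,1]])
    o=-R.T@t; d=R.T@np.linalg.solve(K,[*uv,1]); return (o+d*(z-o[2])/d[2])[:2]
def tops(im,z=.118):
    h=cv2.cvtColor(im,cv2.COLOR_RGB2HSV)
    m=cv2.inRange(h,(8,90,110),(22,255,255)); m[:,490:]=0; m[:212]=0; m[280:]=0
    m=cv2.morphologyEx(m,cv2.MORPH_OPEN,np.ones((5,5)))
    for c in sorted(cv2.findContours(m,0,2)[0],key=lambda c:c[:,0,0].min()):
        if cv2.contourArea(c)<400: continue
        b=cv2.boxPoints(cv2.minAreaRect(c)); w=np.array([ray("top",p,z) for p in b])
        e1,e2=w[1]-w[0],w[2]-w[1]
        if np.linalg.norm(e1)>np.linalg.norm(e2): e1,e2=e2,e1
        a=(np.degrees(np.arctan2(e1[1],e1[0]))+90)%180-90
        print("px",b.mean(0).round(1),"xy",w.mean(0).round(4),"short",np.linalg.norm(e1).round(4),"long",np.linalg.norm(e2).round(4),"short-axis deg",round(a,1))
E
python3 - <<'E'
from h import *
im=cv2.imread("pics/top0.png")[:,:,::-1].copy(); tops(im)
for n,p,z in(("glass",(247,172),.061),("garlic",(361,182),.04),("jar",(474,181),.089)): print(n,ray("top",p,z))
E
```

```text
px [200.5 250.6] xy [0.4681 0.2261] short 0.0506 long 0.0729 short-axis deg -4.8
px [294.9 238.2] xy [0.4909 0.0813] short 0.0516 long 0.0723 short-axis deg 9.7
px [438.1 236.9] xy [ 0.4986 -0.1381] short 0.0517 long 0.073 short-axis deg -3.4
glass [0.60081033 0.16781033]
garlic [ 0.59180744 -0.02187743]
jar [ 0.59047841 -0.19908736]
```

```bash
cat >> h.py <<'E'
def plan(goal,n,cur=None,yaw=None,dyaw=0):
    """print shares per row from cur to goal [x,y,z] in n rows, turning dyaw deg in all"""
    o=env.get_obs(); p=np.array(o["tool_pos"] if cur is None else cur); y=o["tool_rot"][2] if yaw is None else yaw
    d=(np.array(goal)-p)/n/.05
    for i in range(n):
        a=np.radians(y+dyaw/n*i); c,s=np.cos(a),np.sin(a)
        print("tx %.2f ty %.2f tz %.2f spin %.2f"%(c*d[0]+s*d[1],s*d[0]-c*d[1],-d[2],-dyaw/n/4))
E
python3 - <<'E'
from h import *
plan([.45,-.33,.21],8,dyaw=32)
print(); plan([.46,.03,.21],8,cur=[.45,-.33,.21],yaw=55.6,dyaw=29.6)
print(ray("top",(320,152),0))
E
```

```text
tx 0.70 ty -0.42 tz -0.01 spin -1.00
tx 0.73 ty -0.37 tz -0.01 spin -1.00
tx 0.75 ty -0.32 tz -0.01 spin -1.00
tx 0.77 ty -0.26 tz -0.01 spin -1.00
tx 0.79 ty -0.21 tz -0.01 spin -1.00
tx 0.80 ty -0.15 tz -0.01 spin -1.00
tx 0.81 ty -0.10 tz -0.01 spin -1.00
tx 0.81 ty -0.04 tz -0.01 spin -1.00

tx 0.76 ty -0.49 tz -0.00 spin -0.93
tx 0.79 ty -0.44 tz -0.00 spin -0.93
tx 0.81 ty -0.39 tz -0.00 spin -0.93
tx 0.84 ty -0.33 tz -0.00 spin -0.93
tx 0.86 ty -0.28 tz -0.00 spin -0.93
tx 0.87 ty -0.22 tz -0.00 spin -0.93
tx 0.88 ty -0.17 tz -0.00 spin -0.93
tx 0.89 ty -0.11 tz -0.00 spin -0.93
[0.6492865  0.04980403]
```

```bash
python3 -m pendant '[{"tx":0.7,"ty":-0.42,"spin":-1},{"tx":0.73,"ty":-0.37,"spin":-1},{"tx":0.75,"ty":-0.32,"spin":-1},{"tx":0.77,"ty":-0.26,"spin":-1},{"tx":0.79,"ty":-0.21,"spin":-1},{"tx":0.8,"ty":-0.15,"spin":-1},{"tx":0.8,"ty":-0.1,"spin":-1},{"tx":0.8,"ty":-0.05,"spin":-1}]'
python3 -m pendant '[{"tx":0.76,"ty":-0.49,"spin":-0.93},{"tx":0.79,"ty":-0.44,"spin":-0.93},{"tx":0.8,"ty":-0.39,"spin":-0.93},{"tx":0.84,"ty":-0.33,"spin":-0.93},{"tx":0.86,"ty":-0.28,"spin":-0.93},{"tx":0.87,"ty":-0.22,"spin":-0.93},{"tx":0.88,"ty":-0.17,"spin":-0.93},{"tx":0.89,"ty":-0.1,"spin":-0.93},{},{}]'
python3 -c "
from h import *
plan([.4681,.2261,.15],5)"
```

```text
tx 2.08 ty -2.68 tz 0.23 spin 0.00
tx 2.08 ty -2.68 tz 0.23 spin 0.00
tx 2.08 ty -2.68 tz 0.23 spin 0.00
tx 2.08 ty -2.68 tz 0.23 spin 0.00
tx 2.08 ty -2.68 tz 0.23 spin 0.00invalid input at $[0]: expected keys tx, ty, tz, spin, claw
invalid input at $[0]: expected keys tx, ty, tz, spin, claw
```

All keys are required in each row.

```bash
python3 -m pendant '[{"tx":0.7,"ty":-0.42,"tz":0,"spin":-1,"claw":0},{"tx":0.73,"ty":-0.37,"tz":0,"spin":-1,"claw":0},{"tx":0.75,"ty":-0.32,"tz":0,"spin":-1,"claw":0},{"tx":0.77,"ty":-0.26,"tz":0,"spin":-1,"claw":0},{"tx":0.79,"ty":-0.21,"tz":0,"spin":-1,"claw":0},{"tx":0.8,"ty":-0.15,"tz":0,"spin":-1,"claw":0},{"tx":0.8,"ty":-0.1,"tz":0,"spin":-1,"claw":0},{"tx":0.8,"ty":-0.05,"tz":0,"spin":-1,"claw":0}]'
python3 -m pendant '[{"tx":0.76,"ty":-0.49,"tz":0,"spin":-0.93,"claw":0},{"tx":0.79,"ty":-0.44,"tz":0,"spin":-0.93,"claw":0},{"tx":0.8,"ty":-0.39,"tz":0,"spin":-0.93,"claw":0},{"tx":0.84,"ty":-0.33,"tz":0,"spin":-0.93,"claw":0},{"tx":0.86,"ty":-0.28,"tz":0,"spin":-0.93,"claw":0},{"tx":0.87,"ty":-0.22,"tz":0,"spin":-0.93,"claw":0},{"tx":0.88,"ty":-0.17,"tz":0,"spin":-0.93,"claw":0},{"tx":0.89,"ty":-0.1,"tz":0,"spin":-0.93,"claw":0},{"tx":0,"ty":0,"tz":0,"spin":0,"claw":0},{"tx":0,"ty":0,"tz":0,"spin":0,"claw":0}]'
python3 -c "
from h import *
plan([.4681,.2261,.207],5)"
```

```text
time_s: 1.1
tool_pos: [0.4498, -0.3286, 0.2074]
tool_rot: [180.0, 0.0, 55.8]
force: [-1.1, -0.2, -0.3]
grip_width: 0.0869
grasp_force: 0.0
time_s: 2.35
tool_pos: [0.458, 0.0288, 0.2073]
tool_rot: [-180.0, 0.1, 85.4]
force: [0.4, -0.3, -0.5]
grip_width: 0.0869
grasp_force: 0.0
tx 0.79 ty -0.02 tz 0.00 spin 0.00
tx 0.79 ty -0.02 tz 0.00 spin 0.00
tx 0.79 ty -0.02 tz 0.00 spin 0.00
tx 0.79 ty -0.02 tz 0.00 spin 0.00
tx 0.79 ty -0.02 tz 0.00 spin 0.00
```

```bash
python3 -m pendant '[{"tx":0.79,"ty":-0.02,"tz":0,"spin":0,"claw":0},{"tx":0.79,"ty":-0.02,"tz":0,"spin":0,"claw":0},{"tx":0.79,"ty":-0.02,"tz":0,"spin":0,"claw":0},{"tx":0.79,"ty":-0.02,"tz":0,"spin":0,"claw":0},{"tx":0.79,"ty":-0.02,"tz":0,"spin":0,"claw":0},{"tx":0,"ty":0,"tz":0,"spin":0.05,"claw":0},{"tx":0,"ty":0,"tz":0,"spin":0,"claw":0}]'
python3 -c "
from h import *
im=cams.read_camera('scene');cv2.imwrite('pics/s1.png',im[:,:,::-1])"
```

```text
time_s: 3.22
tool_pos: [0.4696, 0.2242, 0.207]
tool_rot: [-180.0, 0.1, 85.0]
force: [0.5, -0.6, -0.7]
grip_width: 0.0868
grasp_force: 0.0
```

View pics/s1.png

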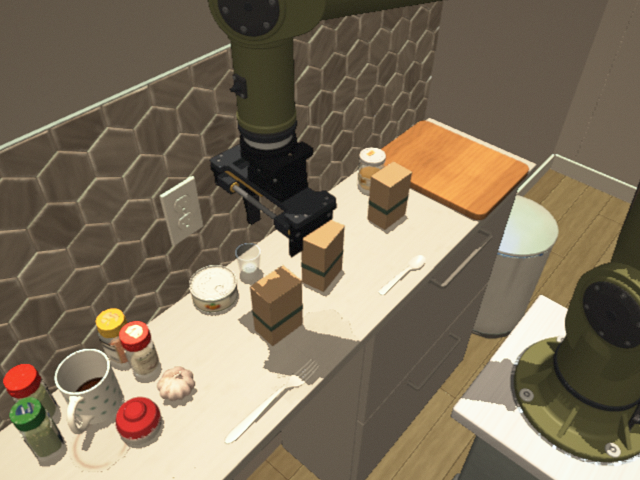

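The gripper straddles the left carton, with its fingertips at (250,215) and (298,240) in the image above the carton top at (277,285). Descending now.

```bash
python3 -m pendant '[{"tx":0.03,"ty":-0.02,"tz":0.5,"spin":0,"claw":0},{"tx":0,"ty":0,"tz":0.5,"spin":0,"claw":0},{"tx":0,"ty":0,"tz":0.5,"spin":0,"claw":0},{"tx":0,"ty":0,"tz":0.5,"spin":0,"claw":0},{"tx":0,"ty":0,"tz":0.48,"spin":0,"claw":0},{"tx":0,"ty":0,"tz":0,"spin":0,"claw":0},{"tx":0,"ty":0,"tz":0,"spin":0,"claw":0},{"tx":0,"ty":0,"tz":0,"spin":0,"claw":0}]'
```

```text
time_s: 4.28
tool_pos: [0.4693, 0.2276, 0.0846]
tool_rot: [179.9, -0.0, 85.1]
force: [-0.8, 0.3, 0.2]
grip_width: 0.0869
grasp_force: 0.0
```

```bash
python3 -m pendant '[{"tx":0,"ty":0,"tz":0,"spin":0,"claw":1},{"tx":0,"ty":0,"tz":0,"spin":0,"claw":1},{"tx":0,"ty":0,"tz":0,"spin":0,"claw":1},{"tx":0,"ty":0,"tz":0,"spin":0,"claw":1},{"tx":0,"ty":0,"tz":0,"spin":0,"claw":1},{"tx":0,"ty":0,"tz":0,"spin":0,"claw":1},{"tx":0,"ty":0,"tz":0,"spin":0,"claw":1},{"tx":0,"ty":0,"tz":0,"spin":0,"claw":1}]' 20
```

```text
time_s: 5.28
tool_pos: [0.4682, 0.2277, 0.0834]
tool_rot: [-180.0, 0.0, 85.2]
force: [0.9, 0.2, -1.0]
grip_width: 0.0502
grasp_force: 20.0
```

```bash
python3 -m pendant '[{"tx":0,"ty":0,"tz":-0.2,"spin":0,"claw":1},{"tx":0,"ty":0,"tz":-0.3,"spin":0,"claw":1},{"tx":0,"ty":0,"tz":-0.3,"spin":0,"claw":1},{"tx":0,"ty":0,"tz":-0.25,"spin":0,"claw":1},{"tx":0,"ty":0,"tz":-0.15,"spin":0,"claw":1},{"tx":0,"ty":0,"tz":0,"spin":0,"claw":1},{"tx":0,"ty":0,"tz":0,"spin":0,"claw":1},{"tx":0,"ty":0,"tz":0,"spin":0,"claw":1},{"tx":0,"ty":0,"tz":0,"spin":0,"claw":1}]'
for i in 1 2 3 4 5 6; do python3 -m pendant '[{"tx":0,"ty":0,"tz":0,"spin":0,"claw":1}]' | grep -E "force|width|pos"; done
python3 -c "
from h import *
print(env.get_obs()['effort'])
im=cams.read_camera('scene');cv2.imwrite('pics/s2.png',im[150:400,150:450,::-1])"
```

```text
time_s: 6.4
tool_pos: [0.468, 0.2276, 0.143]
tool_rot: [-180.0, 0.0, 85.2]
force: [0.3, 0.7, -1.6]
grip_width: 0.0502
grasp_force: 20.0
tool_pos: [0.4682, 0.2276, 0.1432]
force: [-0.3, -0.7, -2.5]
grip_width: 0.05
grasp_force: 20.0
tool_pos: [0.4682, 0.2277, 0.1433]
force: [0.1, -0.4, -1.4]
grip_width: 0.0498
grasp_force: 20.0
tool_pos: [0.4683, 0.2277, 0.1434]
force: [-0.3, 0.1, -2.1]
grip_width: 0.0501
grasp_force: 20.0
tool_pos: [0.4683, 0.2276, 0.1434]
force: [-1.1, 0.0, -2.5]
grip_width: 0.0501
grasp_force: 20.0
tool_pos: [0.4683, 0.2276, 0.1434]
force: [-0.0, 0.8, -2.0]
grip_width: 0.05
grasp_force: 20.0
tool_pos: [0.4683, 0.2276, 0.1434]
force: [-0.7, -0.2, -1.7]
grip_width: 0.05
grasp_force: 20.0
[-9.44730732e-05 -2.87121177e+01 -4.18036535e+00 -3.05438840e+01
 -6.45303237e-02 -2.02265574e-02 -1.64093271e-04]
```

View pics/s2.png

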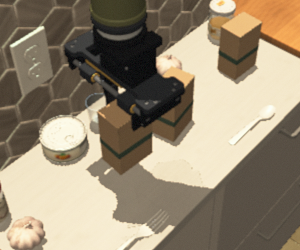

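The left carton hangs upright in the gripper, at about (125,140) in the crop. It reads about 2 N, so it is light. Setting it down.

```bash
python3 -m pendant '[{"tx":0,"ty":0,"tz":0.25,"spin":0,"claw":1},{"tx":0,"ty":0,"tz":0.3,"spin":0,"claw":1},{"tx":0,"ty":0,"tz":0.3,"spin":0,"claw":1},{"tx":0,"ty":0,"tz":0.2,"spin":0,"claw":1},{"tx":0,"ty":0,"tz":0.1,"spin":0,"claw":1},{"tx":0,"ty":0,"tz":0.05,"spin":0,"claw":1},{"tx":0,"ty":0,"tz":0,"spin":0,"claw":1},{"tx":0,"ty":0,"tz":0,"spin":0,"claw":1},{"tx":0,"ty":0,"tz":0,"spin":0,"claw":1}]'
```

```text
time_s: 8.32
tool_pos: [0.4684, 0.2277, 0.0836]
tool_rot: [180.0, 0.0, 85.2]
force: [-0.9, -0.3, -2.6]
grip_width: 0.0502
grasp_force: 20.0
```

```bash
python3 -m pendant '[{"tx":0,"ty":0,"tz":0.02,"spin":0,"claw":1},{"tx":0,"ty":0,"tz":0,"spin":0,"claw":1},{"tx":0,"ty":0,"tz":0,"spin":0,"claw":1}]'
python3 -m pendant '[{"tx":0,"ty":0,"tz":0,"spin":0,"claw":0},{"tx":0,"ty":0,"tz":0,"spin":0,"claw":0},{"tx":0,"ty":0,"tz":0,"spin":0,"claw":0},{"tx":0,"ty":0,"tz":0,"spin":0,"claw":0},{"tx":0,"ty":0,"tz":0,"spin":0,"claw":0},{"tx":0,"ty":0,"tz":0,"spin":0,"claw":0}]'
```

```text
time_s: 8.7
tool_pos: [0.4686, 0.2277, 0.0834]
tool_rot: [180.0, 0.0, 85.1]
force: [-2.1, -1.7, 5.0]
grip_width: 0.0503
grasp_force: 20.0
time_s: 9.45
tool_pos: [0.4683, 0.2277, 0.0824]
tool_rot: [-180.0, 0.0, 85.2]
force: [-0.3, 0.6, 0.5]
grip_width: 0.0868
grasp_force: 0.0
```

```bash
python3 -m pendant '[{"tx":0,"ty":0,"tz":-0.3,"spin":0,"claw":0},{"tx":0,"ty":0,"tz":-0.5,"spin":0,"claw":0},{"tx":0,"ty":0,"tz":-0.5,"spin":0,"claw":0},{"tx":0,"ty":0,"tz":-0.5,"spin":0,"claw":0},{"tx":0,"ty":0,"tz":-0.5,"spin":0,"claw":0},{"tx":0,"ty":0,"tz":0,"spin":0,"claw":0},{"tx":0,"ty":0,"tz":0,"spin":0,"claw":0}]'
python3 -c "
from h import *
plan([.4909,.0813,.198],5,dyaw=14.5)"
```

```text
time_s: 10.32
tool_pos: [0.468, 0.2275, 0.1972]
tool_rot: [-180.0, 0.0, 85.2]
force: [-0.2, -0.7, -0.7]
grip_width: 0.0871
grasp_force: 0.0
tx -0.57 ty 0.14 tz -0.00 spin -0.72
tx -0.58 ty 0.11 tz -0.00 spin -0.72
tx -0.59 ty 0.08 tz -0.00 spin -0.72
tx -0.59 ty 0.05 tz -0.00 spin -0.72
tx -0.59 ty 0.02 tz -0.00 spin -0.72
```

```bash
python3 -m pendant '[{"tx":-0.57,"ty":0.14,"tz":0,"spin":-0.72,"claw":0},{"tx":-0.58,"ty":0.11,"tz":0,"spin":-0.72,"claw":0},{"tx":-0.59,"ty":0.08,"tz":0,"spin":-0.72,"claw":0},{"tx":-0.59,"ty":0.05,"tz":0,"spin":-0.72,"claw":0},{"tx":-0.59,"ty":0.02,"tz":0,"spin":-0.72,"claw":0},{"tx":0,"ty":0,"tz":0,"spin":0,"claw":0},{"tx":0,"ty":0,"tz":0,"spin":0,"claw":0},{"tx":0,"ty":0,"tz":0,"spin":0,"claw":0}]'
```

```text
time_s: 11.32
tool_pos: [0.4903, 0.083, 0.1972]
tool_rot: [-180.0, -0.0, 99.7]
force: [0.1, 1.0, -0.2]
grip_width: 0.0868
grasp_force: 0.0
```

Well aligned, so I'll descend 114 mm and grip.

```bash
python3 -m pendant '[{"tx":0,"ty":0,"tz":0.5,"spin":0,"claw":0},{"tx":0,"ty":0,"tz":0.5,"spin":0,"claw":0},{"tx":0,"ty":0,"tz":0.5,"spin":0,"claw":0},{"tx":0,"ty":0,"tz":0.5,"spin":0,"claw":0},{"tx":0,"ty":0,"tz":0.28,"spin":0,"claw":0},{"tx":0,"ty":0,"tz":0,"spin":0,"claw":0},{"tx":0,"ty":0,"tz":0,"spin":0,"claw":0},{"tx":0,"ty":0,"tz":0,"spin":0,"claw":0}]'
python3 -m pendant '[{"tx":0,"ty":0,"tz":0,"spin":0,"claw":1},{"tx":0,"ty":0,"tz":0,"spin":0,"claw":1},{"tx":0,"ty":0,"tz":0,"spin":0,"claw":1},{"tx":0,"ty":0,"tz":0,"spin":0,"claw":1},{"tx":0,"ty":0,"tz":0,"spin":0,"claw":1},{"tx":0,"ty":0,"tz":0,"spin":0,"claw":1},{"tx":0,"ty":0,"tz":0,"spin":0,"claw":1},{"tx":0,"ty":0,"tz":0,"spin":0,"claw":1}]' 20
```

```text
time_s: 12.32
tool_pos: [0.4915, 0.0817, 0.0844]
tool_rot: [179.9, 0.0, 99.6]
force: [0.2, -0.1, -0.9]
grip_width: 0.087
grasp_force: 0.0
time_s: 13.32
tool_pos: [0.4908, 0.0816, 0.0834]
tool_rot: [180.0, 0.0, 99.6]
force: [0.3, 0.4, -0.8]
grip_width: 0.0499
grasp_force: 20.0
```

```bash
python3 -m pendant '[{"tx":0,"ty":0,"tz":-0.2,"spin":0,"claw":1},{"tx":0,"ty":0,"tz":-0.3,"spin":0,"claw":1},{"tx":0,"ty":0,"tz":-0.3,"spin":0,"claw":1},{"tx":0,"ty":0,"tz":-0.25,"spin":0,"claw":1},{"tx":0,"ty":0,"tz":-0.15,"spin":0,"claw":1},{"tx":0,"ty":0,"tz":0,"spin":0,"claw":1},{"tx":0,"ty":0,"tz":0,"spin":0,"claw":1},{"tx":0,"ty":0,"tz":0,"spin":0,"claw":1},{"tx":0,"ty":0,"tz":0,"spin":0,"claw":1}]'
for i in 1 2 3 4 5 6; do python3 -m pendant '[{"tx":0,"ty":0,"tz":0,"spin":0,"claw":1}]' | grep -E "force:|pos"; done
```

```text
time_s: 14.45
tool_pos: [0.4904, 0.0816, 0.143]
tool_rot: [-180.0, -0.0, 99.6]
force: [0.3, 0.2, -2.2]
grip_width: 0.05
grasp_force: 20.0
tool_pos: [0.4906, 0.0816, 0.1432]
force: [-0.1, -0.3, -1.9]
grasp_force: 20.0
tool_pos: [0.4906, 0.0816, 0.1434]
force: [0.3, -0.7, -2.2]
grasp_force: 20.0
tool_pos: [0.4907, 0.0816, 0.1434]
force: [-0.2, -0.3, -2.2]
grasp_force: 20.0
tool_pos: [0.4907, 0.0816, 0.1434]
force: [-0.1, -0.3, -2.2]
grasp_force: 20.0
tool_pos: [0.4907, 0.0816, 0.1434]
force: [-0.1, 0.8, -3.0]
grasp_force: 20.0
tool_pos: [0.4907, 0.0816, 0.1434]
force: [-0.1, -0.4, -2.2]
grasp_force: 20.0
```

The middle one reads about 2.2 N, so it is light too. The right one should be full, and I'll confirm that by lifting it. Setting the middle one down.

```bash
python3 -m pendant '[{"tx":0,"ty":0,"tz":0.25,"spin":0,"claw":1},{"tx":0,"ty":0,"tz":0.3,"spin":0,"claw":1},{"tx":0,"ty":0,"tz":0.3,"spin":0,"claw":1},{"tx":0,"ty":0,"tz":0.2,"spin":0,"claw":1},{"tx":0,"ty":0,"tz":0.1,"spin":0,"claw":1},{"tx":0,"ty":0,"tz":0.05,"spin":0,"claw":1},{"tx":0,"ty":0,"tz":0.015,"spin":0,"claw":1},{"tx":0,"ty":0,"tz":0,"spin":0,"claw":1},{"tx":0,"ty":0,"tz":0,"spin":0,"claw":1}]'
```

```text
time_s: 16.32
tool_pos: [0.4909, 0.0817, 0.0834]
tool_rot: [180.0, 0.0, 99.6]
force: [-1.8, 0.1, 6.6]
grip_width: 0.05
grasp_force: 20.0
```

```bash
python3 -m pendant '[{"tx":0,"ty":0,"tz":0,"spin":0,"claw":0},{"tx":0,"ty":0,"tz":0,"spin":0,"claw":0},{"tx":0,"ty":0,"tz":0,"spin":0,"claw":0},{"tx":0,"ty":0,"tz":0,"spin":0,"claw":0},{"tx":0,"ty":0,"tz":0,"spin":0,"claw":0},{"tx":0,"ty":0,"tz":0,"spin":0,"claw":0}]'
python3 -m pendant '[{"tx":0,"ty":0,"tz":-0.3,"spin":0,"claw":0},{"tx":0,"ty":0,"tz":-0.5,"spin":0,"claw":0},{"tx":0,"ty":0,"tz":-0.5,"spin":0,"claw":0},{"tx":0,"ty":0,"tz":-0.5,"spin":0,"claw":0},{"tx":0,"ty":0,"tz":-0.5,"spin":0,"claw":0},{"tx":0,"ty":0,"tz":0,"spin":0,"claw":0},{"tx":0,"ty":0,"tz":0,"spin":0,"claw":0}]'
python3 -c "
from h import *
plan([.4986,-.1381,.198],6,dyaw=-13)"
```

```text
time_s: 17.08
tool_pos: [0.4907, 0.0816, 0.0827]
tool_rot: [180.0, 0.0, 99.6]
force: [0.1, 0.5, -0.4]
grip_width: 0.0863
grasp_force: 0.0
time_s: 17.95
tool_pos: [0.4904, 0.0815, 0.1975]
tool_rot: [-180.0, 0.0, 99.6]
force: [-0.2, -0.8, -0.2]
grip_width: 0.0867
grasp_force: 0.0
tx -0.73 ty -0.09 tz -0.00 spin 0.54
tx -0.73 ty -0.07 tz -0.00 spin 0.54
tx -0.73 ty -0.04 tz -0.00 spin 0.54
tx -0.73 ty -0.01 tz -0.00 spin 0.54
tx -0.73 ty 0.02 tz -0.00 spin 0.54
tx -0.73 ty 0.04 tz -0.00 spin 0.54
```

```bash
python3 -m pendant '[{"tx":-0.73,"ty":-0.09,"tz":0,"spin":0.54,"claw":0},{"tx":-0.73,"ty":-0.07,"tz":0,"spin":0.54,"claw":0},{"tx":-0.73,"ty":-0.04,"tz":0,"spin":0.54,"claw":0},{"tx":-0.73,"ty":-0.01,"tz":0,"spin":0.54,"claw":0},{"tx":-0.73,"ty":0.02,"tz":0,"spin":0.54,"claw":0},{"tx":-0.73,"ty":0.04,"tz":0,"spin":0.54,"claw":0},{"tx":0,"ty":0,"tz":0,"spin":0,"claw":0},{"tx":0,"ty":0,"tz":0,"spin":0,"claw":0},{"tx":0,"ty":0,"tz":0,"spin":0,"claw":0}]'
```

```text
time_s: 19.08
tool_pos: [0.4994, -0.1368, 0.1977]
tool_rot: [180.0, -0.0, 86.7]
force: [-0.2, -0.7, 0.2]
grip_width: 0.0871
grasp_force: 0.0
```

```bash
python3 -m pendant '[{"tx":0,"ty":0,"tz":0.5,"spin":0,"claw":0},{"tx":0,"ty":0,"tz":0.5,"spin":0,"claw":0},{"tx":0,"ty":0,"tz":0.5,"spin":0,"claw":0},{"tx":0,"ty":0,"tz":0.5,"spin":0,"claw":0},{"tx":0,"ty":0,"tz":0.28,"spin":0,"claw":0},{"tx":0,"ty":0,"tz":0,"spin":0,"claw":0},{"tx":0,"ty":0,"tz":0,"spin":0,"claw":0},{"tx":0,"ty":0,"tz":0,"spin":0,"claw":0}]'
python3 -m pendant '[{"tx":0,"ty":0,"tz":0,"spin":0,"claw":1},{"tx":0,"ty":0,"tz":0,"spin":0,"claw":1},{"tx":0,"ty":0,"tz":0,"spin":0,"claw":1},{"tx":0,"ty":0,"tz":0,"spin":0,"claw":1},{"tx":0,"ty":0,"tz":0,"spin":0,"claw":1},{"tx":0,"ty":0,"tz":0,"spin":0,"claw":1},{"tx":0,"ty":0,"tz":0,"spin":0,"claw":1},{"tx":0,"ty":0,"tz":0,"spin":0,"claw":1}]' 25
```

```text
time_s: 20.08
tool_pos: [0.4999, -0.138, 0.0847]
tool_rot: [179.9, 0.0, 86.6]
force: [-0.2, -0.3, -0.2]
grip_width: 0.0873
grasp_force: 0.0
time_s: 21.08
tool_pos: [0.4992, -0.1378, 0.0837]
tool_rot: [180.0, 0.0, 86.6]
force: [0.9, -0.4, -0.3]
grip_width: 0.0498
grasp_force: 25.0
```

```bash
python3 -m pendant '[{"tx":0,"ty":0,"tz":-0.2,"spin":0,"claw":1},{"tx":0,"ty":0,"tz":-0.3,"spin":0,"claw":1},{"tx":0,"ty":0,"tz":-0.3,"spin":0,"claw":1},{"tx":0,"ty":0,"tz":-0.25,"spin":0,"claw":1},{"tx":0,"ty":0,"tz":-0.15,"spin":0,"claw":1},{"tx":0,"ty":0,"tz":0,"spin":0,"claw":1},{"tx":0,"ty":0,"tz":0,"spin":0,"claw":1},{"tx":0,"ty":0,"tz":0,"spin":0,"claw":1},{"tx":0,"ty":0,"tz":0,"spin":0,"claw":1}]'
for i in 1 2 3 4; do python3 -m pendant '[{"tx":0,"ty":0,"tz":0,"spin":0,"claw":1}]' | grep -E "force:|pos"; done
```

```text
time_s: 22.2
tool_pos: [0.4989, -0.1377, 0.1433]
tool_rot: [-180.0, -0.0, 86.6]
force: [-0.5, 0.3, -4.6]
grip_width: 0.0502
grasp_force: 25.0
tool_pos: [0.4991, -0.1378, 0.1435]
force: [-0.0, 0.3, -5.3]
grasp_force: 25.0
tool_pos: [0.4991, -0.1378, 0.1436]
force: [0.8, 0.9, -5.0]
grasp_force: 25.0
tool_pos: [0.4991, -0.1378, 0.1437]
force: [0.1, 0.4, -5.1]
grasp_force: 25.0
tool_pos: [0.4991, -0.1378, 0.1437]
force: [0.0, -0.2, -5.0]
grasp_force: 25.0
```

The right one reads 5 N, so it is the full one. Raising it another 90 mm.

```bash
python3 -m pendant '[{"tx":0,"ty":0,"tz":-0.2,"spin":0,"claw":1},{"tx":0,"ty":0,"tz":-0.4,"spin":0,"claw":1},{"tx":0,"ty":0,"tz":-0.4,"spin":0,"claw":1},{"tx":0,"ty":0,"tz":-0.4,"spin":0,"claw":1},{"tx":0,"ty":0,"tz":-0.3,"spin":0,"claw":1},{"tx":0,"ty":0,"tz":-0.1,"spin":0,"claw":1},{"tx":0,"ty":0,"tz":0,"spin":0,"claw":1},{"tx":0,"ty":0,"tz":0,"spin":0,"claw":1},{"tx":0,"ty":0,"tz":0,"spin":0,"claw":1},{"tx":0,"ty":0,"tz":0,"spin":0,"claw":1}]'
python3 -m pendant '[{"tx":0,"ty":0,"tz":0,"spin":0,"claw":1},{"tx":0,"ty":0,"tz":0,"spin":0,"claw":1},{"tx":0,"ty":0,"tz":0,"spin":0,"claw":1},{"tx":0,"ty":0,"tz":0,"spin":0,"claw":1}]'
python3 -c "
from h import *
im=cams.read_camera('scene');cv2.imwrite('pics/s3.png',im[:,:,::-1])"
```

```text
time_s: 23.95
tool_pos: [0.4989, -0.1378, 0.2333]
tool_rot: [-180.0, -0.0, 86.6]
force: [0.2, -0.2, -5.4]
grip_width: 0.05
grasp_force: 25.0
time_s: 24.45
tool_pos: [0.4992, -0.1378, 0.2337]
tool_rot: [180.0, 0.0, 86.6]
force: [0.4, -0.8, -6.2]
grip_width: 0.05
grasp_force: 25.0
```

View pics/s3.png

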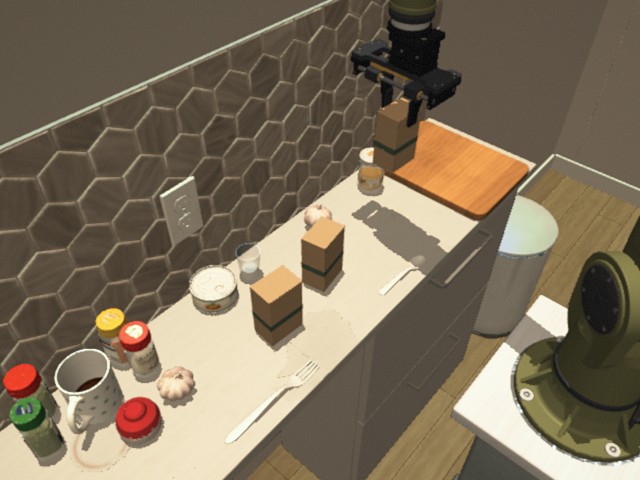

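The full carton is held upright at (395,135). The other two stand at their places, (277,305) and (323,255), and the glass, garlic and jar have not moved.

```bash
python3 -c "
from cell import env
print(env.sign_off())"
```

```text
the job is handed in; nothing more can be done
None
```

The right carton is the full one at about 5 N (left and middle both about 2 N); it was handed in held upright and still about 15 cm above the counter, with the other two back in their places and the glass, garlic and jar undisturbed.

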